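Put the weight back in the one empty pocket

TASK

The brass weight on the scale belongs in the one empty pocket of the covered stock box. Press the red pins to feel which pocket is empty (a pin sinks all the way only over an empty pocket), then slide open that one cover and no other, stand the weight upright in the pocket without dropping it, and slide the cover fully shut again, only once the weight is in. Leave the other things on the table where they are.

Things in the scene. Friction and masses are not known exactly. Their poses are not given: they have to be found in the camera images.
- stock_box: wooden box, 206 (x) x 264 (y) x 56 mm, side rims 66 mm high, fixed. Origin under its middle; its x points away from the robot (yaw within 0.2), y left. Bays 0-3 at y = 93, 31, -31, -93 mm, each with a pocket at x = -49 mm under an opaque green cover; behind it a 38 mm high shelf, over which the open cover parks. Three pockets hold a weight like weight; the empty one varies and can only be felt
- weight: loose brass weight, about 150 g, upright on the scale's pan. Origin: centre of its underside, z up. Round body 30 mm across and 20 mm high, neck 12 mm across, then a grip knob 18 mm across from 28 to 42 mm height (its top). Take it by the knob from above
- pan (a point): centre of the top of the scale's steel pan (120 x 130 mm, 41 mm above the table); the scale is grey, 190 x 150 mm, fixed
- cover0 (a joint): green cover of bay 0: 0 shut, 0.09 m fully open (slid along the box's +x). 94 x 60 x 5 mm, its top 61 mm above the table; friction 1.2 N, stays where left. Pinch or push it by its white fin (12 mm in box x, 20 mm in y, from 61 to 79 mm height), which stands 38 mm to box +x of the pocket's centre when shut, 128 mm when open
- pin0 (a joint): red test pin in the middle of cover 0, above the pocket's centre when shut: 16 mm across, top 79 mm above the table at rest (18 mm above the cover). Value: how far it is pressed, 0 to 0.014 m. A spring (1 to 2.7 N) returns it. Over a full pocket the weight stops it after about 5.5 mm, over the empty one it sinks all 14 mm
- pocket0 (a point): floor centre of pocket 0, 8 mm above the table: square seat 35 mm wide, 10 mm deep (rim 18 mm above the table), in the middle of a bay which, uncovered, is 88 mm long in the box's x and 58 mm wide in y between 56 mm high walls (neighbours' pins and fins reach 79 mm). Fingers have most room closing along the box's x
- cover1 (a joint): green cover of bay 1: 0 shut, 0.09 m fully open (slid along the box's +x). 94 x 60 x 5 mm, its top 61 mm above the table; friction 1.2 N, stays where left. Pinch or push it by its white fin (12 mm in box x, 20 mm in y, from 61 to 79 mm height), which stands 38 mm to box +x of the pocket's centre when shut, 128 mm when open
- pin1 (a joint): red test pin in the middle of cover 1, above the pocket's centre when shut: 16 mm across, top 79 mm above the table at rest (18 mm above the cover). Value: how far it is pressed, 0 to 0.014 m. A spring (1 to 2.7 N) returns it. Over a full pocket the weight stops it after about 5.5 mm, over the empty one it sinks all 14 mm
- pocket1 (a point): floor centre of pocket 1, 8 mm above the table: square seat 35 mm wide, 10 mm deep (rim 18 mm above the table), in the middle of a bay which, uncovered, is 88 mm long in the box's x and 58 mm wide in y between 56 mm high walls (neighbours' pins and fins reach 79 mm). Fingers have most room closing along the box's x
- cover2 (a joint): green cover of bay 2: 0 shut, 0.09 m fully open (slid along the box's +x). 94 x 60 x 5 mm, its top 61 mm above the table; friction 1.2 N, stays where left. Pinch or push it by its white fin (12 mm in box x, 20 mm in y, from 61 to 79 mm height), which stands 38 mm to box +x of the pocket's centre when shut, 128 mm when open
- pin2 (a joint): red test pin in the middle of cover 2, above the pocket's centre when shut: 16 mm across, top 79 mm above the table at rest (18 mm above the cover). Value: how far it is pressed, 0 to 0.014 m. A spring (1 to 2.7 N) returns it. Over a full pocket the weight stops it after about 5.5 mm, over the empty one it sinks all 14 mm
- pocket2 (a point): floor centre of pocket 2, 8 mm above the table: square seat 35 mm wide, 10 mm deep (rim 18 mm above the table), in the middle of a bay which, uncovered, is 88 mm long in the box's x and 58 mm wide in y between 56 mm high walls (neighbours' pins and fins reach 79 mm). Fingers have most room closing along the box's x
- cover3 (a joint): green cover of bay 3: 0 shut, 0.09 m fully open (slid along the box's +x). 94 x 60 x 5 mm, its top 61 mm above the table; friction 1.2 N, stays where left. Pinch or push it by its white fin (12 mm in box x, 20 mm in y, from 61 to 79 mm height), which stands 38 mm to box +x of the pocket's centre when shut, 128 mm when open
- pin3 (a joint): red test pin in the middle of cover 3, above the pocket's centre when shut: 16 mm across, top 79 mm above the table at rest (18 mm above the cover). Value: how far it is pressed, 0 to 0.014 m. A spring (1 to 2.7 N) returns it. Over a full pocket the weight stops it after about 5.5 mm, over the empty one it sinks all 14 mm
- pocket3 (a point): floor centre of pocket 3, 8 mm above the table: square seat 35 mm wide, 10 mm deep (rim 18 mm above the table), in the middle of a bay which, uncovered, is 88 mm long in the box's x and 58 mm wide in y between 56 mm high walls (neighbours' pins and fins reach 79 mm). Fingers have most room closing along the box's x
- vase: small brass vase, 57 mm across, 95 mm tall; loose bystander, origin at the centre of its underside; leave alone
- mortar: brass mortar (cup), 72 mm across, 70 mm tall; loose bystander, origin at the centre of its underside; leave alone
- teacup: white mug, 72 mm across, 60 mm tall; loose bystander, origin at the centre of its underside; leave alone
- dish: flat copper dish, 100 mm across, 18 mm tall; loose bystander, origin at the centre of its underside; leave alone
- spool: blue thread spool, 34 mm across, 50 mm tall; loose bystander, origin at the centre of its underside; leave alone
- finial: pointed brass finial, 32 mm across, 55 mm tall; loose bystander, origin at the centre of its underside; leave alone
- polish_tin: round aluminium tin, 56 mm across, 50 mm tall; loose bystander, origin at the centre of its underside; leave alone

How it is judged:
By the outcome, as a careful person would: the job done as asked, in the order asked, and still so for the second after the job is handed in, with the robot touching nothing.
It also fails if it takes over 64 s, if anything falls off the work surface, if the arm or the gripper's body presses on something with over 40 N, if the wrist force passes 120 N, or if a joint passes its speed limit or range.

ROBOT

A 7-joint arm with a two-finger parallel gripper is mounted at the origin on the work surface. World frame = base frame: x ahead of the robot, y to its left, z up, the work surface at z = 0. Lengths are in m, angles in degrees, forces in N, time in s.
With the tool pointing down it reaches from about 0.4 to 0.85 m from the base axis. Payload 4.5 kg.
Tool frame: the origin (TCP) lies at the very end of the fingers, on their centre line; the grasp point (between the pads) lies 19 mm behind it; z points along the fingers, y is the line along which they close (so a half turn about z gives the same grasp; the last joint's range is limited). The gripper opens to 88 mm and grips with 3 to 60 N. Pads are 18 mm wide; open, the fingers measure 123 mm over their backs; the gripper's body (75 mm by 187 mm) begins 45 mm behind the grasp point.
Start: joints at [-64.928, 39.483, -11.15, 89.685, 9.013, 51.709, -12.324], TCP at [0.246, 0.575, 0.202] pointing down, gripper open.
Joint ranges: [-172.22, 172.22], [-26.19, 119.32], [-84.43, 86.54], [7.71, 146.69], [-57.33, 237.33], [2.42, 119.75], [-152.13, 152.13]. Speed limits (degrees/s): [147.25, 147.25, 180, 180, 180, 180, 180].

INTERFACE

Orientations are given as a 3x3 rotation matrix whose columns are the frame's x, y, z axes.
In Python, from plant import telemetry, viewer, job, models gives the robot as it stands.
- The arm moves only by the tool play_rows, never from a script. Its argument "commands" is text: rows parted by semicolons, each of 4 numbers parted by spaces: the shift along the tool's x, y, z in m, then the turn about the tool's z in degrees. In form: tx ty tz roll; .... A call has 1 to 20 rows; each row is the pose to reach, as a shift and turn from the pose commanded when the call began, along the tool's axes at that moment; what a row does not reach only later rows make up. A row lasts 1/12 s, in which the tool goes at most 41.7 mm and 7.16 degrees, less where a joint would pass 70% of its speed; a pose out of reach is approached as far as the arm can. A call with a gripper value outside its range is refused whole. "hand" is the opening, from 0 (shut) to 1 (fully open), set as the call begins (left out, the last holds). The fingers move at their own pace and stop on an object; "force" is the grip in N (left out, the last holds). Time passes only in rows, so rows that repeat a pose let the fingers close. It gives the time, the measured TCP pose, the force, the opening and the grip force at its end, in the units of the state.
- telemetry.observe(): the state, without advancing time (a new reading comes with each control period).
- viewer.get_image(name): name is "scene" or "top"; returns a dict with "image" (420x560x3 uint8, red, green, blue), "z_map" (420x560 float32, m along the optical axis (not along the pixel's ray), 0 where there is no reading), "fx", "fy", "cx", "cy" (pixels), "dist_coeffs" ([k1, k2, p1, p2, k3] as OpenCV has them; the pictures are not rectified), "R" (3x3) and "t" (3): a world point X has camera coordinates R X + t. Camera axes: x right, y down, z forward; pixel columns grow to the right and rows downward; lengths in m; the calibration is good to about 2 mm. A picture is of the moment at which its call begins.
- job.close_job(): hands the job in; it is judged then, once.
Trained networks look in a picture, given as the dict that the camera call returned (one of the last four; its "shot" number tells which), for a name from the list of things; names that differ only in an ending like _2 or _b are one class to them, and where a whole thing is asked for, a point or a joint stands for the part that bears it (a point fixed in the world has none). Each returns a list of dicts, best first, with "p" (0 to 1); they miss things now and then, are a little off and sometimes report something else, mostly with a low value. They report only what shows in the picture. A call takes as long as a camera call.
- models.find_in(picture, name): "box" ([left, top, right, bottom] in pixels, round what is visible of it).
The state is a dict: "t": time; "joints": joint angles; "qvel": joint speeds; "joint_efforts": joint torques, N m; "tcp_pos": TCP position; "orientation": TCP orientation; "ft_force": force on the tool from outside, world axes, zero at the start; "wrist_torque": the same for the moment, N m; "opening": opening from 0.0 (shut) to 1.0 (fully open); "grasp_force": force on a finger pad.
Only numpy, scipy, OpenCV 4.12 (cv2) and the standard library are available. Lean on these libraries where they do the work, as an engineer would, in place of code of your own. Each camera call takes 0.05 s, during which the arm holds its last target. There are 200 camera calls.

## Working session

There is one attempt and no reset: what is moved stays moved. The work goes in short steps, Python scripts to look and compute and a tool call to move; the robot and the scene stay as the last step left them, time stands still between calls to the robot, and variables do not carry over. Pictures are saved under pics/ and viewed, at most 13 in all, crops included, and the job is handed in when it is done.

Besides the shell and the picture viewer there is one more tool, called after ">>>" in YAML: its name, and indented under it one key for each argument. play_rows: Moves the arm, as the interface text tells. Its arguments: {"type":"object","properties":{"commands":{"type":"string"},"hand":{"type":"number"},"force":{"type":"number"}},"required":["commands"]}

```bash
mkdir -p pics; cat > h.py <<'E'
import numpy as np,cv2
from plant import telemetry,viewer,job,models
def shot(n,f=None):
    p=viewer.get_image(n)
    if f: cv2.imwrite('pics/'+f,cv2.cvtColor(p['image'],cv2.COLOR_RGB2BGR))
    return p
def K(p): return np.array([[p['fx'],0,p['cx']],[0,p['fy'],p['cy']],[0,0,1.]])
def cloud(p):
    h,w=p['z_map'].shape
    g=np.stack(np.meshgrid(np.arange(w),np.arange(h)),-1).reshape(-1,1,2).astype(np.float64)
    n=cv2.undistortPoints(g,K(p),np.array(p['dist_coeffs'])).reshape(h,w,2)
    z=p['z_map'].astype(float)
    c=np.dstack([n*z[...,None],z])
    R=np.array(p['R']);X=(c-np.array(p['t']))@R
    X[z==0]=np.nan
    return X
E
python3 - <<'E'
from h import *
s=telemetry.observe()
print(s['orientation'],s['tcp_pos'],s['ft_force'])
for n in ('top','scene'):
    p=shot(n,n+'0.png');X=cloud(p)
    print(n,-np.array(p['R']).T@np.array(p['t']))
    for k in ('stock_box','weight','pin0','cover0','pan'):
        for d in models.find_in(p,k)[:5]:
            b=d['box'];c,r=int((b[0]+b[2])/2),int((b[1]+b[3])/2)
            print(k,round(d['p'],2),np.round(b),X[r,c].round(3))
E
```

```text
[[-9.19622756e-01  3.92802335e-01 -5.59208057e-04]
 [ 3.92802696e-01  9.19621121e-01 -1.74227802e-03]
 [-1.70111335e-04 -1.82189695e-03 -9.99998326e-01]] [0.24534282 0.57406381 0.2014211 ] [ 0.62710231 -0.15087431  0.62578637]
top [ 0.41016353 -0.08038731  1.33693339]
stock_box 0.68 [183. 192. 290. 277.] [0.553 0.066 0.034]
weight 0.53 [374. 232. 386. 242.] [ 0.54  -0.29   0.071]
weight 0.32 [345. 210. 411. 291.] [ 0.508 -0.289  0.039]
pin0 0.7 [180. 192. 290. 278.] [0.55  0.069 0.036]
pin0 0.49 [199. 252. 202. 258.] [0.501 0.15  0.071]
cover0 0.91 [242. 234. 261. 272.] [0.504 0.025 0.076]
cover0 0.84 [188. 231. 212. 273.] [0.505 0.149 0.077]
cover0 0.7 [264. 235. 289. 274.] [ 0.498 -0.036  0.081]
cover0 0.57 [212. 236. 236. 272.] [0.502 0.09  0.078]
pan 0.81 [346. 208. 410. 289.] [ 0.513 -0.287  0.039]
pan 0.3 [197. 248. 203. 258.] [0.503 0.149 0.078]
scene [ 1.4152704  -0.41013693  0.93855968]
stock_box 0.66 [260. 162. 368. 238.] [0.573 0.057 0.042]
cover0 0.91 [265. 178. 296. 201.] [ 0.509 -0.026  0.061]
cover0 0.65 [317. 162. 349. 180.] [0.505 0.159 0.068]
cover0 0.65 [301. 169. 331. 190.] [0.509 0.096 0.06 ]
pan 0.96 [173. 195. 234. 260.] [ 0.557 -0.29   0.051]
```

View pics/top0.png

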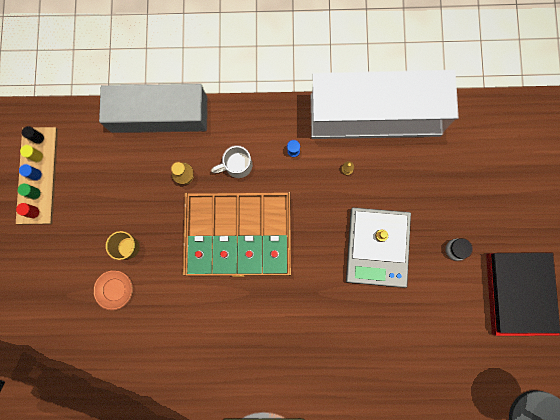

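View pics/scene0.png

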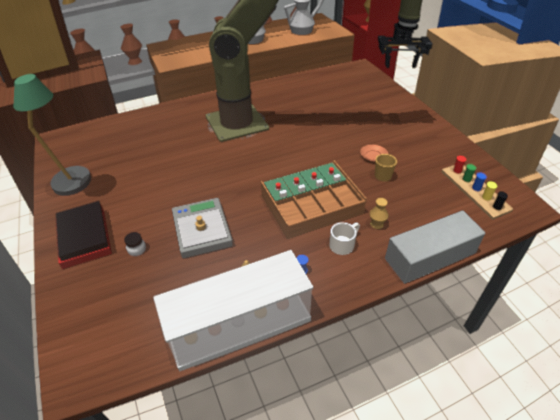

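The top view shows the box at cols 183-290 and rows 192-277, with red pins near row 254 at cols 199, 224, 249 and 274. White fins are near row 239. The weight stands on the pan at about (381,236). Next I'll measure the pins, fins and knob more closely.

```bash
cat >> h.py <<'E'
def ray(p,uv,z):
    n=cv2.undistortPoints(np.array(uv,float).reshape(-1,1,2),K(p),np.array(p['dist_coeffs'])).reshape(-1,2)
    R=np.array(p['R']);o=-R.T@np.array(p['t'])
    d=np.c_[n,np.ones(len(n))]@R
    return o+d*((z-o[2])/d[:,2])[:,None]
def blobs(m,amin=4):
    n,l,s,c=cv2.connectedComponentsWithStats(m.astype(np.uint8),connectivity=8)
    return [(c[i],s[i,4]) for i in range(1,n) if s[i,4]>=amin]
def proj(p,X):
    R=np.array(p['R']);r,_=cv2.Rodrigues(R)
    return cv2.projectPoints(np.array(X,float).reshape(-1,1,3),r,np.array(p['t'],float),K(p),np.array(p['dist_coeffs']))[0].reshape(-1,2)
E
python3 - <<'E'
from h import *
roi={'top':((183,230,290,278),(368,222,396,250)),'scene':((260,160,368,215),(185,208,216,238))}
for n in ('top','scene'):
    p=shot(n);im=p['image'].astype(int);r,g,b=im[...,0],im[...,1],im[...,2];X=cloud(p)
    def m(mask,q):
        z=np.zeros_like(mask);z[q[1]:q[3],q[0]:q[2]]=mask[q[1]:q[3],q[0]:q[2]];return z
    B,W=roi[n]
    for nm,mk,z in (('pin',m((r>130)&(g<90)&(b<90),B),.075),('fin',m((r>170)&(g>170)&(b>170),B),.077)):
        for c,a in blobs(mk,3): print(n,nm,c.round(1),a,ray(p,[c],z)[0].round(4))
    for c,a in blobs(m((r-b>60),W),5): print(n,'w',c.round(1),a,ray(p,[c],.075)[0].round(4))
    if n=='top':
        q=X[W[1]:W[3],W[0]:W[2]].reshape(-1,3);q=q[q[:,2]>.068];print('knob depth',len(q),np.median(q,0).round(4),(q.min(0)+q.max(0)).round(4)/2,q[:,2].max())
        cv2.imwrite('pics/crop.png',cv2.resize(cv2.cvtColor(p['image'][180:300,175:420],cv2.COLOR_RGB2BGR),None,fx=3,fy=3,interpolation=cv2.INTER_CUBIC))
E
```

```text
top pin [186. 233.] 7 [0.5528 0.185  0.075 ]
top pin [260. 232.] 5 [0.5529 0.0027 0.075 ]
top pin [189. 234.] 3 [0.5502 0.1775 0.075 ]
top pin [238. 233.] 3 [0.5511 0.0567 0.075 ]
top pin [287.  241.5] 10 [ 0.5287 -0.0632  0.075 ]
top pin [287.  255.5] 16 [ 0.4946 -0.0628  0.075 ]
top pin [197.9 253.6] 33 [0.5019 0.1549 0.075 ]
top pin [223.2 253.6] 33 [0.5011 0.0927 0.075 ]
top pin [248.7 253.5] 32 [0.5005 0.0304 0.075 ]
top pin [273.8 253.6] 30 [ 0.4996 -0.0308  0.075 ]
top pin [185. 272.] 3 [0.4575 0.1856 0.075 ]
top pin [190. 275.] 5 [0.4502 0.1733 0.075 ]
top pin [216. 275.] 7 [0.4494 0.1099 0.075 ]
top pin [186. 277.] 7 [0.4455 0.1829 0.075 ]
top fin [198.5 238. ] 40 [0.5398 0.1535 0.077 ]
top fin [223.5 238. ] 40 [0.539  0.0921 0.077 ]
top fin [248.5 238. ] 40 [0.5382 0.0308 0.077 ]
top fin [274.4 237.9] 39 [ 0.5376 -0.0326  0.077 ]
top fin [277.4 255. ] 5 [ 0.4959 -0.0396  0.077 ]
top fin [252.2 255.5] 4 [0.4954 0.0216 0.077 ]
top w [381.7 234.9] 115 [ 0.5421 -0.2935  0.075 ]
knob depth 45 [ 0.5434 -0.2963  0.0811] [ 0.54295 -0.29635  0.0794 ] 0.0874521083759535
scene pin [337. 162.] 3 [0.4779 0.1922 0.075 ]
scene pin [276.3 170.7] 78 [ 0.4373 -0.0072  0.075 ]
scene pin [298.  164.3] 3 [0.4364 0.0701 0.075 ]
scene pin [342.3 167. ] 3 [0.5079 0.1952 0.075 ]
scene pin [330.8 169.3] 13 [0.5029 0.1552 0.075 ]
scene pin [313.6 174.1] 11 [0.5018 0.094  0.075 ]
scene pin [295.9 179.4] 15 [0.5021 0.0318 0.075 ]
scene pin [277.7 184.7] 15 [ 0.5017 -0.0304  0.075 ]
scene fin [336.6 175.4] 19 [0.5396 0.1562 0.077 ]
scene fin [319.4 180.6] 20 [0.5398 0.0949 0.077 ]
scene fin [301.1 186. ] 21 [0.5392 0.0318 0.077 ]
scene fin [282.7 191.5] 21 [ 0.5386 -0.0298  0.077 ]
scene w [199.3 221.8] 64 [ 0.556  -0.2969  0.075 ]
```

View pics/crop.png

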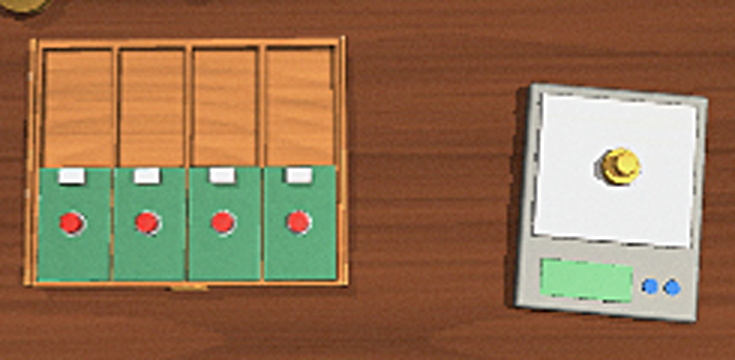

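Pins from both views lie at x of about 0.501 and y = 0.155, 0.0935, 0.031 and -0.0305, so box yaw is about -0.01. The knob is near (0.543,-0.296). I'll move above pin 0 with the fingers closed, closing line along box x.

>>> play_rows:
  commands: "-0.400 -0.285 0 67.4;-0.400 -0.285 0 67.4;-0.400 -0.285 0 67.4;-0.400 -0.285 0 67.4;-0.400 -0.285 0 67.4;-0.400 -0.285 0 67.4;-0.400 -0.285 0 67.4;-0.400 -0.285 0 67.4;-0.400 -0.285 0 67.4;-0.400 -0.285 0 67.4;-0.400 -0.285 0 67.4;-0.400 -0.285 0 67.4;-0.400 -0.285 0.05 67.4;-0.400 -0.285 0.09 67.4;-0.400 -0.285 0.105 67.4;-0.400 -0.285 0.105 67.4;-0.400 -0.285 0.105 67.4"
  hand: 0
  force: 20

```text
t: 2.12
tcp_pos: [0.501, 0.1554, 0.0968]
orientation: [[0.009, 1.0, -0.002], [1.0, -0.009, -0.001], [-0.001, -0.002, -1.0]]
ft_force: [-0.1, 0.5, 0.4]
opening: 0.006
grasp_force: 0.0
```

>>> play_rows:
  commands: "0 0 0.014 0;0 0 0.02 0;0 0 0.023 0;0 0 0.026 0;0 0 0.026 0;0 0 0.026 0"

```text
t: 2.62
tcp_pos: [0.5018, 0.1557, 0.0718]
orientation: [[0.009, 1.0, 0.001], [1.0, -0.009, 0.0], [0.0, 0.001, -1.0]]
ft_force: [0.4, 0.2, -0.1]
opening: 0.006
grasp_force: 0.0
```

>>> play_rows:
  commands: "0 0 0.002 0;0 0 0.004 0;0 0 0.005 0;0 0 0.005 0;0 0 0.005 0"

```text
t: 3.03
tcp_pos: [0.5014, 0.1555, 0.0661]
orientation: [[0.009, 1.0, -0.0], [1.0, -0.009, 0.0], [-0.0, -0.0, -1.0]]
ft_force: [0.6, 0.1, -0.7]
opening: 0.01
grasp_force: 0.0
```

```bash
python3 - <<'E'
from h import *
s=telemetry.observe();print(s['tcp_pos'],s['ft_force'],s['joint_efforts'])
p=shot('scene');q=shot('top')
a=cv2.resize(p['image'][130:240,250:380],None,fx=3,fy=3,interpolation=cv2.INTER_CUBIC)
b=cv2.resize(q['image'][180:290,170:300],None,fx=3,fy=3,interpolation=cv2.INTER_CUBIC)
cv2.imwrite('pics/c2.png',cv2.cvtColor(np.hstack([a,b]),cv2.COLOR_RGB2BGR))
E
```

```text
[0.50136454 0.15551023 0.0661235 ] [ 0.57759995  0.12392161 -0.70694846] [-6.77759905e-03 -4.84528005e+01  1.90979674e+00 -7.31057167e+00
 -2.46593583e-02 -1.01547595e-02  2.57122956e-04]
```

View pics/c2.png

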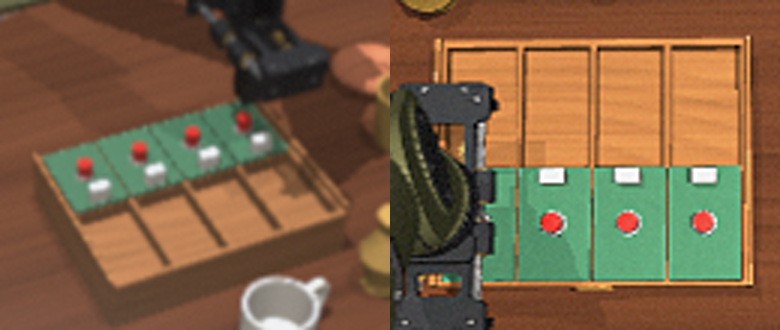

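The pin in bay 0 is still standing near scene crop (243,120), with no fingertips visible on it. I'll compare where the TCP projects with what the depth map shows.

```bash
python3 - <<'E'
from h import *
s=telemetry.observe();t=np.array(s['tcp_pos']);print(s['opening'])
p=shot('scene')
pts=[t,t+[0,0,.02],t+[0,0,.06],[.5014,.1553,.079],[.5014,.1553,.061]]
print(proj(p,pts).round(1))
X=cloud(p);im=p['image']
for r in range(140,182,3): print(r,[ (c,*X[r,c].round(3),*im[r,c]) for c in (327,331,335)])
a=im[110:200,280:400];cv2.imwrite('pics/c3.png',cv2.cvtColor(cv2.resize(a,None,fx=6,fy=6,interpolation=cv2.INTER_CUBIC),cv2.COLOR_RGB2BGR))
E
```

```text
0.006321772420371617
[[330.4 171.1]
 [330.9 166.3]
 [331.7 156.3]
 [330.6 168.1]
 [330.3 172.4]]
140 [(327, np.float64(0.493), np.float64(0.139), np.float64(0.187), np.uint8(52), np.uint8(46), np.uint8(36)), (331, np.float64(0.521), np.float64(0.136), np.float64(0.206), np.uint8(37), np.uint8(37), np.uint8(38)), (335, np.float64(0.526), np.float64(0.147), np.float64(0.206), np.uint8(31), np.uint8(29), np.uint8(30))]
143 [(327, np.float64(0.498), np.float64(0.137), np.float64(0.181), np.uint8(73), np.uint8(71), np.uint8(69)), (331, np.float64(0.522), np.float64(0.136), np.float64(0.196), np.uint8(32), np.uint8(29), np.uint8(30)), (335, np.float64(0.539), np.float64(0.139), np.float64(0.206), np.uint8(52), np.uint8(53), np.uint8(53))]
146 [(327, np.float64(0.52), np.float64(0.124), np.float64(0.187), np.uint8(39), np.uint8(39), np.uint8(40)), (331, np.float64(0.523), np.float64(0.137), np.float64(0.186), np.uint8(48), np.uint8(47), np.uint8(49)), (335, np.float64(0.549), np.float64(0.134), np.float64(0.204), np.uint8(34), np.uint8(34), np.uint8(34))]
149 [(327, np.float64(0.521), np.fl
[... 2834 characters left out ...]
.uint8(58), np.uint8(78), np.uint8(62))]
176 [(327, np.float64(0.511), np.float64(0.138), np.float64(0.059), np.uint8(84), np.uint8(129), np.uint8(101)), (331, np.float64(0.518), np.float64(0.149), np.float64(0.061), np.uint8(88), np.uint8(136), np.uint8(106)), (335, np.float64(0.539), np.float64(0.151), np.float64(0.076), np.uint8(233), np.uint8(235), np.uint8(237))]
179 [(327, np.float64(0.523), np.float64(0.132), np.float64(0.058), np.uint8(90), np.uint8(136), np.uint8(106)), (331, np.float64(0.533), np.float64(0.141), np.float64(0.062), np.uint8(92), np.uint8(143), np.uint8(112)), (335, np.float64(0.543), np.float64(0.149), np.float64(0.067), np.uint8(136), np.uint8(131), np.uint8(124))]
```

View pics/c3.png

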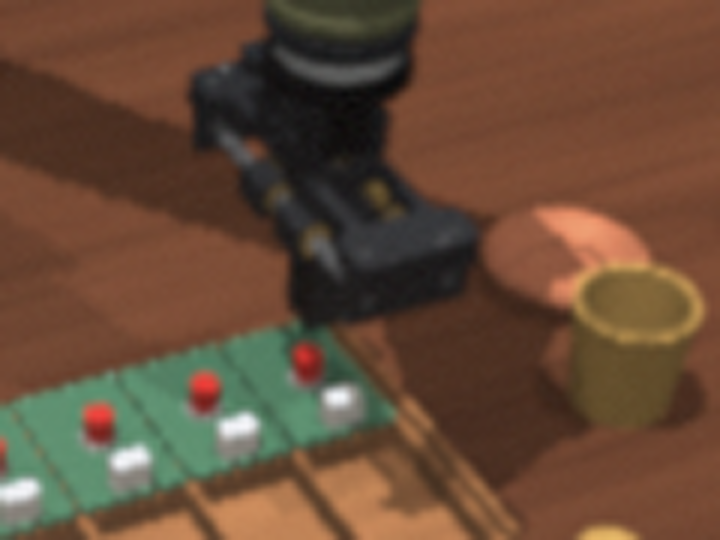

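The visible fingertips end near z≈0.10 although the reported TCP is at 0.066, and no force shows. The real tips seem to sit about 3 cm above the reported TCP. I'll find contact by feel.

>>> play_rows:
  commands: "0 0 0.004 0;0 0 0.008 0;0 0 0.01 0;0 0 0.01 0;0 0 0.01 0"

```text
t: 3.6
tcp_pos: [0.5012, 0.1555, 0.0559]
orientation: [[0.009, 1.0, -0.001], [1.0, -0.009, -0.0], [-0.0, -0.001, -1.0]]
ft_force: [0.3, 0.4, 0.5]
opening: 0.006
grasp_force: 0.0
```

>>> play_rows:
  commands: "0 0 0.003 0;0 0 0.005 0;0 0 0.005 0;0 0 0.005 0"

```text
t: 3.93
tcp_pos: [0.5013, 0.1555, 0.0511]
orientation: [[0.009, 1.0, -0.0], [1.0, -0.009, -0.0], [-0.0, -0.0, -1.0]]
ft_force: [0.2, -0.4, -0.3]
opening: 0.003
grasp_force: 0.0
```

>>> play_rows:
  commands: "0 0 0.002 0;0 0 0.003 0;0 0 0.003 0;0 0 0.003 0"

```text
t: 4.27
tcp_pos: [0.5014, 0.1555, 0.0481]
orientation: [[0.009, 1.0, -0.0], [1.0, -0.009, 0.0], [0.0, -0.0, -1.0]]
ft_force: [-0.2, -0.5, -0.1]
opening: 0.005
grasp_force: 0.0
```

>>> play_rows:
  commands: "0 0 0.002 0;0 0 0.003 0;0 0 0.003 0;0 0 0.003 0"

```text
t: 4.6
tcp_pos: [0.5013, 0.1555, 0.0451]
orientation: [[0.009, 1.0, -0.0], [1.0, -0.009, 0.0], [0.0, -0.0, -1.0]]
ft_force: [-0.2, 0.3, -0.1]
opening: 0.005
grasp_force: 0.0
```

>>> play_rows:
  commands: "0 0 0.002 0;0 0 0.003 0;0 0 0.003 0;0 0 0.003 0"

```text
t: 4.93
tcp_pos: [0.5016, 0.1556, 0.0422]
orientation: [[0.009, 1.0, 0.0], [1.0, -0.009, 0.0], [0.0, 0.0, -1.0]]
ft_force: [0.2, 0.1, 0.1]
opening: 0.004
grasp_force: 0.4
```

```bash
python3 - <<'E'
from h import *
p=shot('scene');im=p['image'];X=cloud(p)
for r in range(152,180,2): print(r,[(c,list(X[r,c].round(3).tolist()),im[r,c].tolist()) for c in (329,332)])
a=im[130:200,290:380];cv2.imwrite('pics/c4.png',cv2.cvtColor(cv2.resize(a,None,fx=8,fy=8,interpolation=cv2.INTER_CUBIC),cv2.COLOR_RGB2BGR))
E
```

```text
152 [(329, [0.523, 0.131, 0.165], [56, 55, 57]), (332, [0.529, 0.138, 0.167], [33, 32, 33])]
154 [(329, [0.532, 0.126, 0.165], [49, 47, 48]), (332, [0.534, 0.135, 0.164], [97, 80, 53])]
156 [(329, [0.531, 0.127, 0.157], [66, 55, 41]), (332, [0.536, 0.135, 0.158], [99, 92, 84])]
158 [(329, [0.53, 0.129, 0.148], [49, 41, 31]), (332, [0.544, 0.131, 0.157], [74, 72, 70])]
160 [(329, [0.495, 0.151, 0.108], [29, 25, 25]), (332, [0.517, 0.148, 0.125], [42, 40, 38])]
162 [(329, [0.499, 0.149, 0.104], [29, 25, 23]), (332, [0.518, 0.148, 0.118], [31, 28, 28])]
164 [(329, [0.5, 0.149, 0.096], [28, 25, 22]), (332, [0.518, 0.149, 0.109], [31, 26, 25])]
166 [(329, [0.499, 0.15, 0.088], [28, 22, 20]), (332, [0.515, 0.151, 0.099], [32, 27, 27])]
168 [(329, [0.502, 0.149, 0.082], [38, 33, 30]), (332, [0.514, 0.152, 0.09], [33, 30, 28])]
170 [(329, [0.504, 0.148, 0.076], [91, 43, 37]), (332, [0.513, 0.154, 0.08], [69, 32, 30])]
172 [(329, [0.506, 0.148, 0.068], [129, 79, 75]), (332, [0.509, 0.157, 0.067], [107, 43, 39])]
174 [(329, [0.506, 0.148, 0.06], [109, 118, 102]), (332, [0.512, 0.156, 0.062], [87, 78, 72])]
176 [(329, [0.517, 0.142, 0.062], [83, 126, 99]), (332, [0.52, 0.152, 0.061], [63, 81, 66])]
178 [(329, [0.522, 0.14, 0.058], [92, 142, 110]), (332, [0.526, 0.148, 0.059], [80, 108, 88])]
```

View pics/c4.png

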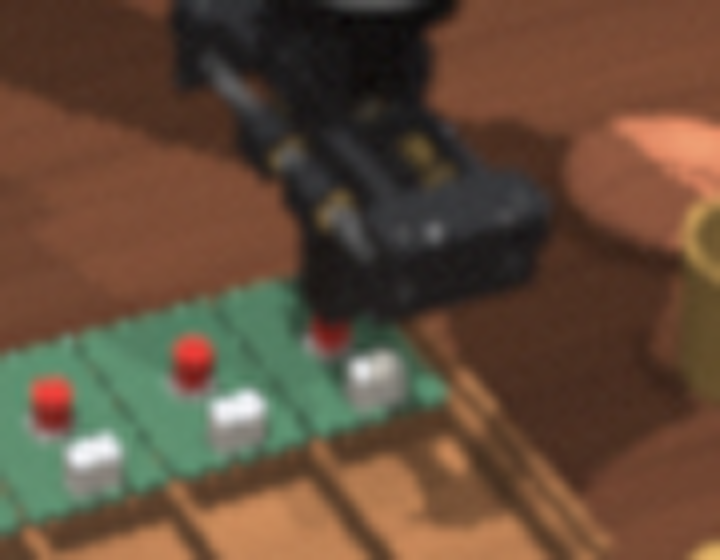

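The tips now look close to pin 0's top, at crop (325,315), so the offset is about 38-40 mm. I'll keep feeling my way down.

>>> play_rows:
  commands: "0 0 0.002 0;0 0 0.003 0;0 0 0.003 0;0 0 0.003 0"

```text
t: 5.32
tcp_pos: [0.5016, 0.1556, 0.0392]
orientation: [[0.009, 1.0, 0.0], [1.0, -0.009, 0.0], [0.0, 0.0, -1.0]]
ft_force: [-0.0, -0.3, 1.2]
opening: 0.006
grasp_force: 0.6
```

>>> play_rows:
  commands: "0 0 0.002 0;0 0 0.003 0;0 0 0.003 0;0 0 0.003 0"

```text
t: 5.65
tcp_pos: [0.5017, 0.1556, 0.0373]
orientation: [[0.009, 1.0, 0.001], [1.0, -0.009, 0.001], [0.001, 0.001, -1.0]]
ft_force: [-1.2, -0.2, 13.2]
opening: 0.01
grasp_force: 6.5
```

```bash
python3 - <<'E'
from h import *
s=telemetry.observe();print(s['tcp_pos'],s['ft_force'])
p=shot('scene');X=cloud(p);im=p['image']
for c in (328,331,334,338,342,346,350,354):
    print(c,[(r,*X[r,c].round(3).tolist()) for r in range(150,176,2)][::2])
E
```

```text
[0.50169586 0.15564185 0.0373161 ] [-1.23916062 -0.17523976 13.2149259 ]
328 [(150, 0.492, 0.146, 0.147), (154, 0.526, 0.126, 0.161), (158, 0.53, 0.125, 0.149), (162, 0.494, 0.148, 0.101), (166, 0.493, 0.15, 0.083), (170, 0.485, 0.156, 0.059), (174, 0.508, 0.143, 0.064)]
331 [(150, 0.526, 0.136, 0.173), (154, 0.532, 0.133, 0.163), (158, 0.535, 0.133, 0.15), (162, 0.513, 0.148, 0.114), (166, 0.515, 0.148, 0.1), (170, 0.514, 0.149, 0.083), (174, 0.509, 0.154, 0.061)]
334 [(150, 0.538, 0.139, 0.18), (154, 0.546, 0.135, 0.172), (158, 0.546, 0.136, 0.157), (162, 0.554, 0.133, 0.149), (166, 0.517, 0.157, 0.098), (170, 0.514, 0.161, 0.079), (174, 0.514, 0.162, 0.062)]
338 [(150, 0.518, 0.166, 0.159), (154, 0.564, 0.137, 0.184), (158, 0.575, 0.132, 0.179), (162, 0.588, 0.125, 0.176), (166, 0.591, 0.124, 0.163), (170, 0.585, 0.129, 0.142), (174, 0.537, 0.163, 0.078)]
342 [(150, 0.533, 0.17, 0.168), (154, 0.565, 0.151, 0.181), (158, 0.578, 0.143, 0.177), (162, 0.596, 0.133, 0.178), (166, 0.59, 0.139, 0.157), (170, 0.586, 0.143, 0.138), (174, 0.525, 0.185, 0.062)]
346 [(150, 0.548, 0.174, 0.177), (154, 0.569, 0.162, 0.18), (158, 0.585, 0.153, 0.179), (162, 0.596, 0.147, 0.174), (166, 0.588, 0.155, 0.15), (170, 0.445, 0.254, -0.004), (174, 0.534, 0.194, 0.066)]
350 [(150, 0.352, 0.325, -0.001), (154, 0.572, 0.174, 0.178), (158, 0.588, 0.165, 0.177), (162, 0.594, 0.162, 0.168), (166, 0.584, 0.171, 0.143), (170, 0.451, 0.266, -0.003), (174, 0.471, 0.255, -0.003)]
354 [(150, 0.357, 0.339, -0.002), (154, 0.575, 0.186, 0.177), (158, 0.592, 0.176, 0.177), (162, 0.598, 0.174, 0.167), (166, 0.59, 0.182, 0.143), (170, 0.461, 0.276, 0.0), (174, 0.479, 0.266, -0.0)]
```

Bay 0 stops hard: 13 N at a reported z of 0.037, which is tip 0.073, so the offset is about +36 mm and the pin sank 5.5 mm. Bay 0 is full. I'll repeat the same press on bays 1 and 2.

>>> play_rows:
  commands: "0 0 -0.016 0;0 0 -0.016 0;-0.035 0 -0.016 0;-0.062 0 -0.016 0;-0.062 0 -0.016 0;-0.062 0 -0.008 0;-0.062 0 -0.003 0;-0.062 0 0 0;-0.062 0 0 0;-0.062 0 0 0"

```text
t: 6.53
tcp_pos: [0.501, 0.0943, 0.0372]
orientation: [[0.008, 1.0, 0.001], [1.0, -0.008, 0.0], [0.0, 0.001, -1.0]]
ft_force: [-2.8, -2.5, 20.5]
opening: 0.006
grasp_force: 9.9
```

>>> play_rows:
  commands: "0 0 -0.016 0;0 0 -0.016 0;-0.035 0 -0.016 0;-0.062 0 -0.016 0;-0.062 0 -0.016 0;-0.062 0 -0.008 0;-0.062 0 -0.003 0;-0.062 0 0 0;-0.062 0 0 0;-0.062 0 0 0"

```text
t: 7.37
tcp_pos: [0.5006, 0.0332, 0.0372]
orientation: [[0.007, 1.0, 0.001], [1.0, -0.007, 0.001], [0.001, 0.001, -1.0]]
ft_force: [-2.8, -0.7, 22.1]
opening: 0.008
grasp_force: 10.8
```

>>> play_rows:
  commands: "0 0 -0.016 0;0 0 -0.016 0;-0.035 0 -0.016 0;-0.063 0 -0.016 0;-0.063 0 -0.016 0;-0.063 0 -0.008 0;-0.063 0 -0.003 0;-0.063 0 0 0;-0.063 0 0 0;-0.063 0 0 0"

```text
t: 8.2
tcp_pos: [0.4996, -0.0296, 0.0357]
orientation: [[0.007, 1.0, -0.001], [1.0, -0.007, 0.001], [0.001, -0.001, -1.0]]
ft_force: [0.5, 1.6, 1.9]
opening: 0.008
grasp_force: 0.8
```

>>> play_rows:
  commands: "0 0 0.003 0;0 0 0.005 0;0 0 0.005 0;0 0 0.005 0"

```text
t: 8.53
tcp_pos: [0.4997, -0.0309, 0.0312]
orientation: [[0.009, 1.0, 0.0], [1.0, -0.009, 0.001], [0.001, 0.0, -1.0]]
ft_force: [-1.2, 1.4, 3.0]
opening: 0.003
grasp_force: 1.1
```

Bay 3's pin sinks past 12 mm at only 3 N, so bay 3 is the empty one. I'll pinch its fin.

>>> play_rows:
  commands: "0 0 -0.028 0;0 0 -0.028 0;0 0.038 -0.028 0;0 0.038 -0.028 0;0 0.038 -0.028 0;0 0.038 -0.028 0"
  hand: 0.2

```text
t: 9.03
tcp_pos: [0.5369, -0.0323, 0.0589]
orientation: [[0.01, 1.0, -0.001], [1.0, -0.01, -0.0], [-0.0, -0.001, -1.0]]
ft_force: [0.3, 0.2, -0.2]
opening: 0.196
grasp_force: 0.0
```

>>> play_rows:
  commands: "0 0 0.012 0;0 0 0.02 0;0 0 0.026 0;0 0 0.029 0;0 0 0.029 0"

```text
t: 9.45
tcp_pos: [0.5366, -0.0318, 0.0293]
orientation: [[0.009, 1.0, -0.002], [1.0, -0.009, -0.0], [-0.0, -0.002, -1.0]]
ft_force: [0.3, 0.7, 1.0]
opening: 0.199
grasp_force: 0.0
```

>>> play_rows:
  commands: "0 0 0 0;0 0 0 0;0 0 0 0;0 0 0 0"
  hand: 0
  force: 15

```text
t: 9.78
tcp_pos: [0.538, -0.0319, 0.0302]
orientation: [[0.009, 1.0, 0.001], [1.0, -0.009, 0.0], [0.0, 0.001, -1.0]]
ft_force: [1.5, -0.9, -6.3]
opening: 0.136
grasp_force: 15.0
```

>>> play_rows:
  commands: "0 0.01 0 0;0 0.025 0 0;0 0.04 0 0;0 0.055 0 0;0 0.07 0 0;0 0.08 0 0;0 0.087 0 0;0 0.091 0 0;0 0.091 0 0;0 0.091 0 0"

```text
t: 10.62
tcp_pos: [0.628, -0.0323, 0.0302]
orientation: [[0.009, 1.0, -0.001], [1.0, -0.009, 0.0], [0.0, -0.001, -1.0]]
ft_force: [-1.1, 0.8, -1.3]
opening: 0.132
grasp_force: 15.0
```

>>> play_rows:
  commands: "0 0 0 0;0 0 0 0;0 0 -0.015 0;0 0 -0.05 0;0 0 -0.09 0;0 0 -0.09 0"
  hand: 0.25

```text
t: 11.12
tcp_pos: [0.6344, -0.0333, 0.1277]
orientation: [[0.01, 1.0, 0.014], [1.0, -0.01, -0.0], [-0.0, 0.014, -1.0]]
ft_force: [1.0, -0.6, 0.7]
opening: 0.25
grasp_force: 0.0
```

```bash
python3 - <<'E'
from h import *
p=shot('scene');q=shot('top')
a=cv2.resize(p['image'][130:260,170:380],None,fx=3,fy=3,interpolation=cv2.INTER_CUBIC)
cv2.imwrite('pics/c5.png',cv2.cvtColor(a,cv2.COLOR_RGB2BGR))
im=p['image'].astype(int);m=(im.min(2)>170);m[:170]=0;m[215:]=0;m[:,:255]=0;m[:,368:]=0
for c,a in blobs(m,6): print('fin',c.round(1),a,ray(p,[c],.077)[0].round(4))
# knob top in scene via depth
X=cloud(p);Q=X[205:240,185:216].reshape(-1,3);Q=Q[(Q[:,2]>.07)&(Q[:,2]<.09)];print(len(Q),Q.mean(0),Q.min(0),Q.max(0))
X=cloud(q);Q=X[222:250,368:396].reshape(-1,3);Q=Q[(Q[:,2]>.07)&(Q[:,2]<.09)];print(len(Q),Q.mean(0),Q.min(0),Q.max(0))
# scene pan centre from top white area
E
```

```text
fin [337.1 175.4] 15 [0.5401 0.1577 0.077 ]
fin [295.  210.4] 21 [ 0.628  -0.0305  0.077 ]
30 [ 0.54762318 -0.29485258  0.07901699] [ 0.53828045 -0.30157014  0.07007803] [ 0.55522249 -0.287807    0.08440915]
44 [ 0.5431847  -0.2960749   0.08126379] [ 0.53604239 -0.30531031  0.07358103] [ 0.55054382 -0.2882634   0.08712394]
```

View pics/c5.png

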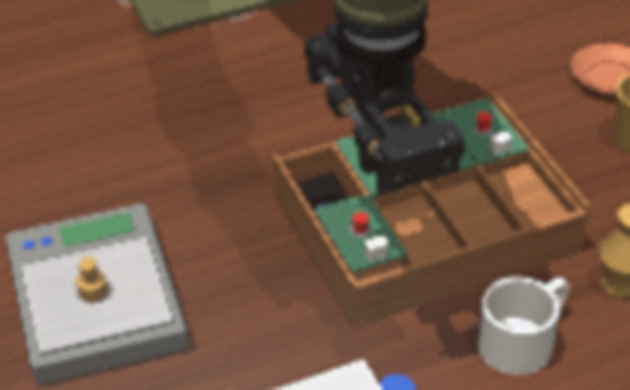

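The scene crop shows cover 3 parked open with its fin at (376,245), the bay 3 pocket exposed, and the weight upright on the pan at (90,280). I'll go to the weight.

>>> play_rows:
  commands: "-0.03 -0.01 0 0;-0.07 -0.022 0 0;-0.11 -0.035 0 0;-0.15 -0.047 0 0;-0.19 -0.06 0 0;-0.225 -0.07 0 0;-0.25 -0.078 0.01 0;-0.264 -0.083 0.025 0;-0.264 -0.083 0.035 0;-0.264 -0.083 0.035 0;-0.264 -0.083 0.035 0"
  hand: 0.5

```text
t: 12.13
tcp_pos: [0.5433, -0.2931, 0.0839]
orientation: [[0.007, 1.0, -0.002], [1.0, -0.007, 0.003], [0.003, -0.002, -1.0]]
ft_force: [-0.0, -0.2, -0.3]
opening: 0.498
grasp_force: 0.0
```

```bash
python3 - <<'E'
from h import *
s=telemetry.observe();print(s['tcp_pos'])
p=shot('scene');q=shot('top')
a=cv2.resize(p['image'][150:270,150:270],None,fx=3.2,fy=3.2,interpolation=cv2.INTER_CUBIC)
b=cv2.resize(q['image'][180:300,320:440],None,fx=3.2,fy=3.2,interpolation=cv2.INTER_CUBIC)
cv2.imwrite('pics/c6.png',cv2.cvtColor(np.hstack([a,b]),cv2.COLOR_RGB2BGR))
E
```

```text
[ 0.54328207 -0.29312822  0.08392971]
```

View pics/c6.png

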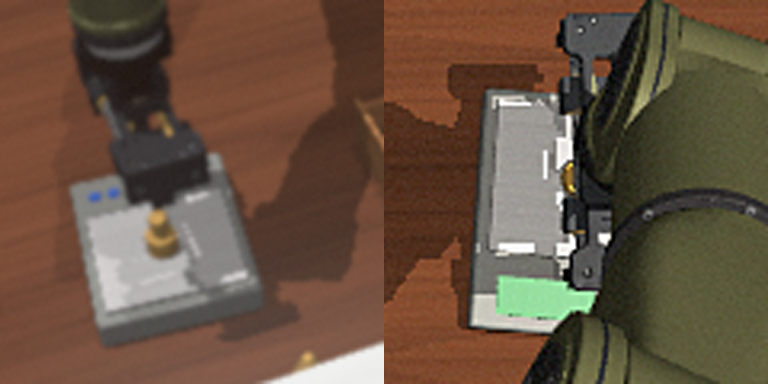

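The weight stands upright under the gripper, and the knob is at (158,215) in the left view. Descending in two stages.

>>> play_rows:
  commands: "0 0 0.01 0;0 0 0.02 0;0 0 0.026 0;0 0 0.026 0;0 0 0.026 0"

```text
t: 12.65
tcp_pos: [0.5428, -0.2955, 0.0585]
orientation: [[0.009, 1.0, -0.001], [1.0, -0.009, 0.001], [0.001, -0.001, -1.0]]
ft_force: [0.3, 1.5, -0.0]
opening: 0.498
grasp_force: 0.0
```

```bash
python3 - <<'E'
from h import *
s=telemetry.observe();print(s['tcp_pos'])
p=shot('scene');X=cloud(p);im=p['image'].astype(int)
m=(im[...,0]-im[...,2]>60);m[:206]=0;m[240:]=0;m[:,:185]=0;m[:,216:]=0
print(proj(p,[[.5435,-.2957,.083],[.5435,-.2957,.069],[.5435,-.2957,.041]]).round(1))
for r in range(204,234,2):
    c=np.where(m[r])[0]
    if len(c): print(r,c.min(),c.max(),X[r,int(c.mean())].round(3))
Q=X[150:235,170:230].reshape(-1,3);Q=Q[(Q[:,2]>.09)&(Q[:,2]<.15)&(abs(Q[:,1]+.295)<.03)];
for zz in np.arange(.09,.15,.01):
    k=Q[(Q[:,2]>=zz)&(Q[:,2]<zz+.01)];
    if len(k): print(round(zz,2),len(k),k.min(0).round(3),k.max(0).round(3))
E
```

```text
[ 0.54277439 -0.29548761  0.05846276]
[[198.1 216.9]
 [198.8 220.3]
 [200.2 226.9]]
222 196 197 [ 0.536 -0.304  0.058]
224 196 202 [ 0.549 -0.298  0.06 ]
226 197 202 [ 0.557 -0.3    0.061]
0.09 4 [ 0.575 -0.297  0.097] [ 0.579 -0.285  0.099]
0.1 14 [ 0.576 -0.303  0.1  ] [ 0.582 -0.285  0.109]
0.11 3 [ 0.58  -0.302  0.111] [ 0.583 -0.291  0.115]
0.13 16 [ 0.511 -0.299  0.135] [ 0.523 -0.284  0.14 ]
0.14 9 [ 0.513 -0.296  0.141] [ 0.523 -0.281  0.146]
```

The finger geometry matches the offset. Descend and grip.

>>> play_rows:
  commands: "0 0 0.01 0;0 0 0.02 0;0 0 0.026 0;0 0 0.03 0;0 0 0.03 0"

```text
t: 13.12
tcp_pos: [0.5423, -0.2954, 0.0278]
orientation: [[0.009, 1.0, -0.002], [1.0, -0.009, 0.001], [0.001, -0.002, -1.0]]
ft_force: [-0.4, -0.3, 0.4]
opening: 0.501
grasp_force: 0.0
```

>>> play_rows:
  commands: "0 0 0 0;0 0 0 0;0 0 0 0;0 0 0 0;0 0 0 0;0 0 0 0"
  hand: 0
  force: 20

```text
t: 13.62
tcp_pos: [0.5437, -0.296, 0.0296]
orientation: [[0.009, 1.0, 0.001], [1.0, -0.009, -0.0], [-0.0, 0.001, -1.0]]
ft_force: [-0.5, 0.2, 0.8]
opening: 0.197
grasp_force: 20.0
```

>>> play_rows:
  commands: "0 0 -0.01 0;0 0 -0.03 0;0 0 -0.055 0;0 0 -0.07 0;0.02 -0.003 -0.07 0;0.05 -0.009 -0.07 0;0.085 -0.015 -0.07 0;0.12 -0.021 -0.07 0;0.155 -0.027 -0.07 0;0.19 -0.033 -0.07 0;0.22 -0.038 -0.07 0;0.245 -0.042 -0.07 0;0.26 -0.045 -0.07 0;0.265 -0.046 -0.07 0;0.265 -0.046 -0.07 0;0.265 -0.046 -0.07 0;0.265 -0.046 -0.07 0;0.265 -0.046 -0.07 0"

```text
t: 15.12
tcp_pos: [0.4999, -0.0323, 0.0993]
orientation: [[0.012, 1.0, 0.0], [1.0, -0.012, -0.001], [-0.001, 0.0, -1.0]]
ft_force: [0.3, 0.0, -1.6]
opening: 0.195
grasp_force: 20.0
```

```bash
python3 - <<'E'
from h import *
s=telemetry.observe();print(s['tcp_pos'],s['ft_force'],s['opening'])
p=shot('scene');q=shot('top')
a=cv2.resize(p['image'][130:230,240:360],None,fx=3.2,fy=3.2,interpolation=cv2.INTER_CUBIC)
b=cv2.resize(q['image'][180:280,220:340],None,fx=3.2,fy=3.2,interpolation=cv2.INTER_CUBIC)
cv2.imwrite('pics/c7.png',cv2.cvtColor(np.hstack([a,b]),cv2.COLOR_RGB2BGR))
im=p['image'].astype(int);X=cloud(p)
m=(im[...,0]-im[...,2]>60)&(X[...,2]>.085)
ys,xs=np.where(m);k=(xs>250)&(xs<320)
Q=X[ys[k],xs[k]];Q=Q[(abs(Q[:,1]+.03)<.05)];print(len(Q),Q.min(0).round(4),Q.max(0).round(4),Q.mean(0).round(4))
print(proj(p,[[.5,-.031,.111],[.5,-.031,.131]]).round(1),proj(q,[[.5,-.031,.008],[.5,-.031,.131]]).round(1))
E
```

```text
[ 0.49991873 -0.03233272  0.09929416] [ 0.30750246  0.04361425 -1.5872229 ] 0.1946604482549357
40 [ 0.4844 -0.0458  0.1096] [0.515  0.0139 0.5381] [ 0.503  -0.0292  0.2156]
[[277.1 175.5]
 [276.9 170.4]] [[274.9 255.3]
 [272.9 251.7]]
```

View pics/c7.png

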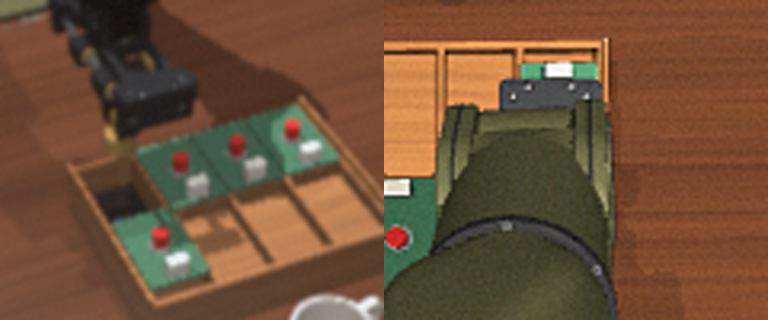

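The weight hangs upright over the open bay (left view, about (118,140)). Descending.

>>> play_rows:
  commands: "0 0 0.015 0;0 0 0.03 0;0 0 0.045 0;0 0 0.06 0;0 0 0.07 0;0 0 0.075 0;0 0 0.075 0;0 0 0.075 0"

```text
t: 15.88
tcp_pos: [0.4998, -0.0307, 0.0243]
orientation: [[0.01, 1.0, 0.0], [1.0, -0.01, -0.0], [-0.0, 0.0, -1.0]]
ft_force: [-0.4, -0.7, -1.8]
opening: 0.198
grasp_force: 20.1
```

>>> play_rows:
  commands: "0 0 0.008 0;0 0 0.014 0;0 0 0.018 0;0 0 0.021 0;0 0 0.023 0;0 0 0.023 0"

```text
t: 16.38
tcp_pos: [0.4994, -0.0304, 0.0008]
orientation: [[0.009, 1.0, -0.001], [1.0, -0.009, 0.0], [0.0, -0.001, -1.0]]
ft_force: [-0.3, -0.4, -3.1]
opening: 0.196
grasp_force: 20.1
```

>>> play_rows:
  commands: "0 0 0.001 0;0 0 0.002 0;0 0 0.003 0;0 0 0.004 0;0 0 0.004 0;0 0 0.004 0"

```text
t: 16.88
tcp_pos: [0.4997, -0.0304, -0.0028]
orientation: [[0.009, 1.0, -0.0], [1.0, -0.009, 0.0], [0.0, -0.0, -1.0]]
ft_force: [-0.0, 0.4, -1.9]
opening: 0.195
grasp_force: 20.1
```

>>> play_rows:
  commands: "0 0 0.0005 0;0 0 0.001 0;0 0 0.001 0;0 0 0.001 0"

```text
t: 17.22
tcp_pos: [0.4999, -0.0304, -0.0036]
orientation: [[0.009, 1.0, 0.001], [1.0, -0.009, 0.0], [0.0, 0.001, -1.0]]
ft_force: [-0.7, 0.1, 1.3]
opening: 0.193
grasp_force: 20.1
```

Floor contact. Release and rise.

>>> play_rows:
  commands: "0 0 0 0;0 0 0 0;0 0 0 0;0 0 0 0"
  hand: 0.38

```text
t: 17.55
tcp_pos: [0.4997, -0.0305, -0.0038]
orientation: [[0.009, 1.0, -0.0], [1.0, -0.009, 0.0], [0.0, -0.0, -1.0]]
ft_force: [0.7, 0.5, 0.4]
opening: 0.38
grasp_force: 0.0
```

>>> play_rows:
  commands: "0 0 -0.01 0;0 0 -0.025 0;0 0 -0.05 0;0 0 -0.08 0;0 0 -0.11 0;0 0 -0.12 0;0 0.06 -0.12 0;0 0.1 -0.12 0;0 0.129 -0.12 0;0 0.129 -0.12 0;0 0.129 -0.12 0"

```text
t: 18.47
tcp_pos: [0.631, -0.0315, 0.1167]
orientation: [[0.009, 1.0, 0.003], [1.0, -0.009, 0.0], [0.0, 0.003, -1.0]]
ft_force: [-0.7, -0.5, -0.7]
opening: 0.379
grasp_force: 0.0
```

```bash
python3 - <<'E'
from h import *
s=telemetry.observe();print(s['tcp_pos'],s['opening'])
p=shot('scene');q=shot('top')
a=cv2.resize(p['image'][150:230,250:350],None,fx=3.8,fy=3.8,interpolation=cv2.INTER_CUBIC)
b=cv2.resize(q['image'][200:280,220:320],None,fx=3.8,fy=3.8,interpolation=cv2.INTER_CUBIC)
cv2.imwrite('pics/c8.png',cv2.cvtColor(np.hstack([a,b]),cv2.COLOR_RGB2BGR))
E
```

```text
[ 0.63101997 -0.03149574  0.11668971] 0.37948900070858893
```

View pics/c8.png

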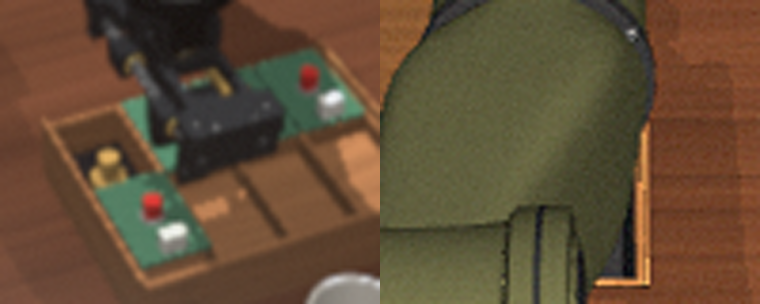

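The weight stands upright in the bay 3 pocket (left view, about (108,165)). I'll pinch the fin and shut the cover.

>>> play_rows:
  commands: "0 0 0.03 0;0 0 0.05 0;0 0 0.055 0;0 0 0.055 0"
  hand: 0.2

```text
t: 18.9
tcp_pos: [0.6256, -0.0317, 0.06]
orientation: [[0.009, 1.0, -0.005], [1.0, -0.009, 0.0], [-0.0, -0.005, -1.0]]
ft_force: [-0.4, 0.7, 0.0]
opening: 0.2
grasp_force: 0.0
```

>>> play_rows:
  commands: "0 0 0 0;0 0 0.01 0;0 0 0.02 0;0 0 0.027 0;0 0 0.031 0;0 0 0.031 0"

```text
t: 19.4
tcp_pos: [0.6277, -0.0316, 0.0289]
orientation: [[0.009, 1.0, -0.002], [1.0, -0.009, 0.0], [0.0, -0.002, -1.0]]
ft_force: [0.3, -0.3, -0.3]
opening: 0.199
grasp_force: 0.0
```

>>> play_rows:
  commands: "0 0 0 0;0 0 0 0;0 0 0 0;0 0 0 0"
  hand: 0
  force: 15

```text
t: 19.73
tcp_pos: [0.6279, -0.0317, 0.0299]
orientation: [[0.009, 1.0, -0.001], [1.0, -0.009, 0.0], [0.0, -0.001, -1.0]]
ft_force: [-1.2, 0.5, -4.0]
opening: 0.133
grasp_force: 15.0
```

>>> play_rows:
  commands: "0 -0.01 0 0;0 -0.025 0 0;0 -0.04 0 0;0 -0.055 0 0;0 -0.07 0 0;0 -0.08 0 0;0 -0.086 0 0;0 -0.09 0 0;0 -0.092 0 0;0 -0.092 0 0;0 -0.092 0 0"

```text
t: 20.65
tcp_pos: [0.538, -0.0312, 0.03]
orientation: [[0.01, 1.0, 0.002], [1.0, -0.01, -0.0], [-0.0, 0.002, -1.0]]
ft_force: [3.7, -2.6, -13.5]
opening: 0.133
grasp_force: 15.0
```

It is against the stop at the original shut position. Release and clear.

>>> play_rows:
  commands: "0 0 0 0;0 0 0 0;0 0 0 0;0 0 -0.015 0;0 0 -0.05 0;0 0 -0.09 0;0 0 -0.12 0;-0.04 0 -0.12 0;-0.08 0 -0.12 0;-0.12 0 -0.12 0;-0.15 0 -0.12 0;-0.15 0 -0.12 0;-0.15 0 -0.12 0;-0.15 0 -0.12 0"
  hand: 0.2

```text
t: 21.82
tcp_pos: [0.5352, -0.1796, 0.1505]
orientation: [[0.009, 1.0, 0.0], [1.0, -0.009, 0.001], [0.001, 0.0, -1.0]]
ft_force: [0.6, 0.4, -0.1]
opening: 0.2
grasp_force: 0.0
```

```bash
python3 - <<'E'
from h import *
p=shot('scene');q=shot('top')
a=cv2.resize(p['image'][140:250,160:400],(760,348),interpolation=cv2.INTER_CUBIC)
b=cv2.resize(q['image'][180:290,170:310],None,fx=2.2,fy=2.2,interpolation=cv2.INTER_CUBIC)
o=np.zeros((600,760,3),np.uint8);o[:348]=a;o[350:592,:308]=b
cv2.imwrite('pics/c9.png',cv2.cvtColor(o,cv2.COLOR_RGB2BGR))
for n,P,B in (('s',p,(255,160,368,215)),('t',q,(183,225,292,278))):
    im=P['image'].astype(int);m=im.min(2)>165;z=np.zeros_like(m);z[B[1]:B[3],B[0]:B[2]]=m[B[1]:B[3],B[0]:B[2]]
    for c,k in blobs(z,8): print(n,c.round(1),k,ray(P,[c],.077)[0].round(4))
E
```

```text
s [336.6 175.4] 19 [0.5396 0.1562 0.077 ]
s [319.3 180.7] 21 [0.5396 0.0944 0.077 ]
s [301. 186.] 23 [0.5389 0.0317 0.077 ]
t [198.5 238. ] 40 [0.5398 0.1535 0.077 ]
t [223.5 238. ] 40 [0.539  0.0921 0.077 ]
t [248.5 238. ] 40 [0.5382 0.0308 0.077 ]
t [274.  237.6] 31 [ 0.5384 -0.0316  0.077 ]
```

View pics/c9.png

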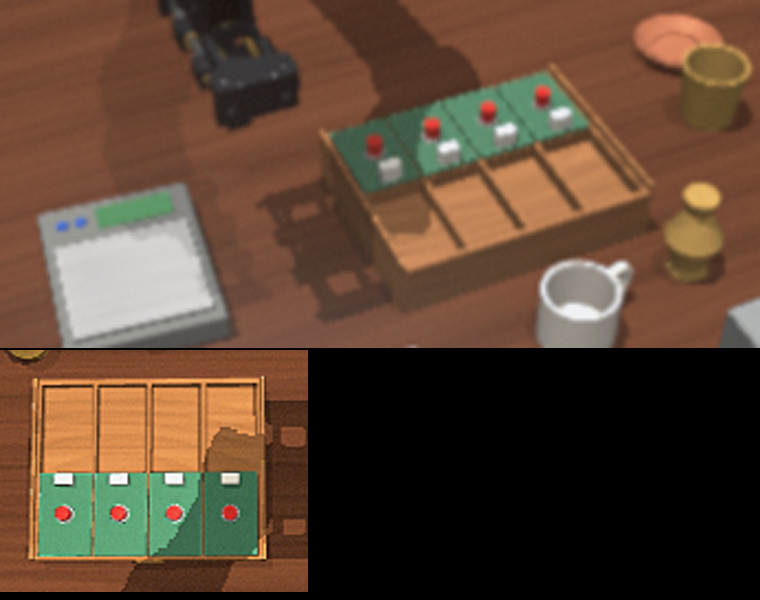

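All four covers are shut in line (top-view fins on row 238), the pan is empty and the bystanders haven't moved. Handing in.

```bash
python3 -c "
from plant import job
print(job.close_job())"
```

```text
the job is handed in; nothing more can be done
None
```

The weight stands upright in bay 3, the only empty pocket. Only its cover was opened, it is fully shut again, and the job was handed in at about 22 s.

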